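# Find the heavy side of a flywheel on the balance stand and hold it down

## Robot

A 6-joint arm with a two-finger parallel gripper is mounted at the origin on the work surface. World frame = base frame: x ahead of the robot, y to its left, z up, the work surface at z = 0. Lengths are in mm, angles in rad, forces in N, time in s.
With the tool pointing down it reaches from about 275 to 1000 mm from the base axis. Payload 8.4 kg.
Tool frame: the origin (TCP) lies at the very end of the fingers, on their centre line; the grasp point (between the pads) lies 19 mm behind it; z points along the fingers, y is the line along which they close (so a half turn about z gives the same grasp; the last joint's range is limited). The gripper opens to 85 mm and grips with 20 to 120 N. Pads are 22 mm wide; open, the fingers measure 114 mm over their backs; the gripper's body (76 mm by 85 mm) begins 54 mm behind the grasp point. The pads swing forward as they close: fully open they stand 13 mm farther back than shut.
Start: joints at [1.281, 0.353, 1.633, -0, 1.155, -0.002], TCP at [177.401, 599.297, 204.481] pointing down, gripper open.
Joint ranges: [-2.63, 2.63], [-0.92, 2.1], [0.06, 2.66], [-1.3, 4.44], [0, 2.69], [-3.02, 3.02]. Speed limits (rad/s): [2.22, 2.22, 2.79, 3.14, 3.14, 3.14].

## Interface

Orientations are given as [roll, pitch, yaw] about the fixed x, y, z axes, in that order (R = Rz(yaw) Ry(pitch) Rx(roll)).
In Python, from rig import sensors, grab_frame, camera_params, order gives the robot as it stands. The module is installed in compiled form; this text tells all that it offers.
- The arm moves only by the tool move_arm, never from a script. Its argument "motion" is a list of rows, each a list of 7 numbers: the turn, a rotation vector about the tool's x, y, z in a scale on which 1.0 is 360 degrees, then the shift along the tool's x, y, z in normalised numbers (1 is 1 m), then the finger opening in m, from 0 to 0.0854. A call has 1 to 8 rows; each row is the pose to reach, as a shift and turn from the pose commanded when the call began, along the tool's axes at that moment; what a row does not reach only later rows make up. A row lasts 1/8 s, in which the tool goes at most 62.5 mm and 10.7 degrees, less where a joint would pass 70% of its speed; a pose out of reach is approached as far as the arm can. No shift or turn number may pass 1 either way. A call with a gripper value outside its range is refused whole. The fingers move at their own pace and stop on an object; "grip_force" is the grip in N (left out, the last holds). Time passes only in rows, so rows that repeat a pose let the fingers close. It gives the time, the measured TCP pose, the force, the opening and the grip force at its end, in the units of the state.
- sensors.sense(): the state, without advancing time (a new reading comes with each control period).
- grab_frame(name): name is "scene" or "top" or "wrist"; returns (picture, depth): 480x640x3 uint8, red, green, blue; 480x640 float32, mm along the optical axis (not along the pixel's ray), 0 where there is no reading.
- camera_params(name): a dict with "camera_matrix" (3x3 intrinsics, pixels), "k1" (the pictures are not rectified: a ray, as slopes to the right and down, at radius r is drawn at 1 + k1 r^2 times it, then the intrinsics apply), "world_from_camera" (4x4, takes a point from camera to world coordinates). Camera axes: x right, y down, z forward; pixel columns grow to the right and rows downward; lengths in mm; the calibration is good to about 2 mm. A picture is of the moment at which its call begins: read the wrist's pose just before it. camera_params takes no time and is no camera call; for the wrist camera it gives the pose at the moment of the call.
- order.sign_off(): hands the job in; it is judged then, once.
The state is a dict: "clock": time; "qpos": joint angles; "qvel": joint speeds; "joint_efforts": joint torques, N m; "eef_pos": TCP position; "tcp_rot": TCP orientation; "contact_force": force on the tool from outside, world axes, zero at the start; "wrist_torque": the same for the moment, N m; "opening": opening from 0.0 (shut) to 1.0 (fully open); "grasp_force": force on a finger pad.
Only numpy, scipy, OpenCV 4.12 (cv2) and the standard library are available. Lean on these libraries where they do the work, as an engineer would, in place of code of your own. Each camera call takes 0.05 s, during which the arm holds its last target. There are 200 camera calls.

## Task

The flywheel on the balance stand has a hidden heavy side, and its stiff bearing stops it from rolling all the way to the bottom by itself. Turn the wheel by hand to find out which side is the heavy one, then turn that side straight down and finish while still holding the wheel there in the gripper, at rest, so that the light spot at the top can be marked. Leave the other things on the bench where they are.

Things in the scene. Friction and masses are not known exactly. Their poses are not given: they have to be found in the camera images.
- stand: Balance stand fixed to the bench: base 150 (its x) x 120 (its y) x 14 mm, origin at the centre of its underside on the bench (z = 0), z up. Two posts, 30 mm wide, stand 46 mm either side of the wheel's mid-plane along the stand's x; they and their bearing housings reach 118 mm up and carry a horizontal axle along the stand's x, 105 mm up.
- wheel: Aluminium flywheel: flat disc, 140 mm diameter, 20 mm thick, turns endlessly. Origin at its centre; x along the axle; z to the dark index lug on the rim (14 mm along x, 16 wide, stands 12 mm out; a dark bar on each face, radius 13 to 41 mm, points to it). Outside 42 mm radius the faces are flat: pinch the rim there, a finger per face. The heavy slug hides inside, at any angle to the lug.
- axle (a point): Wheel's centre on the axle. The heavy side pulls with 0.09 to 0.16 N m when level with the axle; bearing friction is 0.07 N m. Let go with the heavy side well out to one side, the wheel rolls slowly (up to 3 s) and stops with it short of the bottom, by the same angle from either side (25 to 50 degrees, unknown). Within that angle of the bottom, or of the top, it stays as left.
- bin: Bystander: blue plastic parts bin, 110 x 150 x 55 mm, origin at the centre of its underside.
- tape: Bystander: roll of clear tape lying flat, 96 mm across, 24 mm high, origin at the centre of its underside.
- carton: Bystander: small cardboard carton 100 x 70 x 50 mm, origin at the centre of its underside.
There are look-alikes about, which are no part of the job. What is meant by the stand is not orange, and is the smaller of those in its own colour.

How it is judged:
By the outcome, as a careful person would: the job done as asked, in the order asked, and still so for the second after the job is handed in, while the arm keeps its last pose, push and grip.
It also fails if it takes over 72 s, if anything falls off the work surface, if the arm or the gripper's body presses on something with over 40 N, if the wrist force passes 120 N, or if a joint passes its speed limit or range.

## Working session

There is one attempt and no reset: what is moved stays moved. The work goes in short steps, Python scripts to look and compute and a tool call to move; the robot and the scene stay as the last step left them, time stands still between calls to the robot, and variables do not carry over. Pictures are saved under pics/ and viewed, at most 10 in all, crops included, and the job is handed in when it is done.

Besides the shell and the picture viewer there is one more tool, called after ">>>" by a JSON object that holds its "api" and its "payload", one argument or row to a line. move_arm: Moves the arm, as the interface text tells. Its arguments: {"type":"object","properties":{"motion":{"type":"array","items":{"type":"array","items":{"type":"number"}}},"grip_force":{"type":"number"}},"required":["motion"]}

```bash
mkdir -p pics; cat > h.py <<'E'
import numpy as np, cv2
from rig import sensors, grab_frame, camera_params, order
def pts(depth,cp):
    K=np.array(cp["camera_matrix"]);T=np.array(cp["world_from_camera"])
    v,u=np.mgrid[0:480,0:640].astype(np.float64)
    xy=unproj(np.stack([u.ravel(),v.ravel()],1),cp)
    P=np.c_[xy*depth.reshape(-1,1),depth.ravel()]
    return (P@T[:3,:3].T+T[:3,3]).reshape(480,640,3)
def unproj(uv,cp):
    K=np.array(cp["camera_matrix"]);k=cp["k1"]
    return cv2.undistortPoints(np.array(uv,float).reshape(-1,1,2),K,np.array([k,0,0,0.])).reshape(-1,2)
def ray(uv,cp):
    T=np.array(cp["world_from_camera"]);s=unproj(uv,cp)
    return T[:3,3],np.c_[s,np.ones(len(s))]@T[:3,:3].T
def save(n,im): cv2.imwrite("pics/"+n,im[:,:,::-1])
E
python3 - <<'E'
from h import *
for n in("scene","top"):
    cp=camera_params(n);im,d=grab_frame(n);save(n+"0.png",im);np.savez(n+"0.npz",im=im,d=d)
    print(n,np.round(cp["world_from_camera"],3).tolist(),np.round(cp["camera_matrix"],1).tolist(),cp["k1"],(d==0).mean())
s=sensors.sense();print(s)
E
```

```text
scene [[0.835, 0.458, -0.306, 835.826], [0.55, -0.697, 0.46, -524.065], [-0.003, -0.552, -0.834, 1012.694], [0.0, 0.0, 0.0, 1.0]] [[460.5, 0.0, 315.2], [0.0, 460.5, 239.1], [0.0, 0.0, 1.0]] -0.0661730160374559 0.004065755208333333
top [[0.023, -0.985, 0.172, 252.853], [-1.0, -0.022, 0.004, -2.497], [0.0, -0.172, -0.985, 1466.442], [0.0, 0.0, 0.0, 1.0]] [[587.5, 0.0, 319.2], [0.0, 587.5, 236.3], [0.0, 0.0, 1.0]] -0.0930564863853077 0.0038834635416666666
{'clock': 0.1, 'qpos': array([ 1.28060649e+00,  3.53603822e-01,  1.63408354e+00, -1.33092845e-05,
        1.15520739e+00, -2.39077564e-03]), 'qvel': array([-0.00067122, -0.00169006, -0.00202116, -0.00169428,  0.00040034,
       -0.00124899]), 'joint_efforts': array([ 8.73287354e-04, -6.06358767e+01, -3.42815387e+01,  5.43531905e-05,
        4.01972633e-03, -2.01806563e-05]), 'eef_pos': array([177.26281607, 598.83413573, 203.81103731]), 'tcp_rot': array([-3.14029053e+00,  9.05632760e-06,  2.85379898e+00]), 'contact_force': array([-0.36899032,  0.65776572, -0.1048302 ]), 'wrist_torque': array([-0.02701199,  0.01143869, -0.00609325]), 'grasp_force': 0.0, 'opening': 0.9973528991090895}
```

View pics/scene0.png

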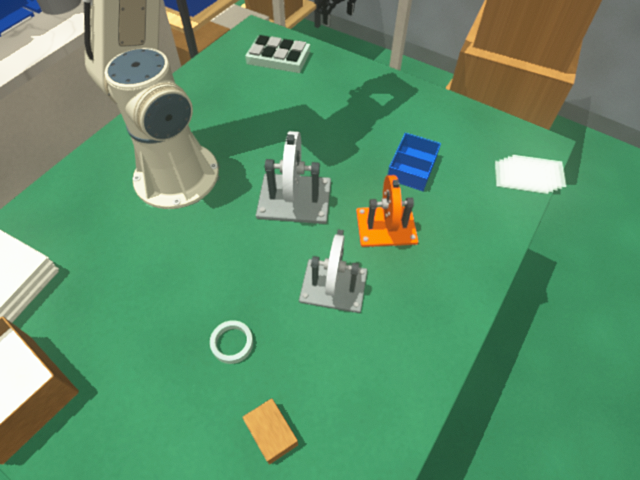

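View pics/top0.png

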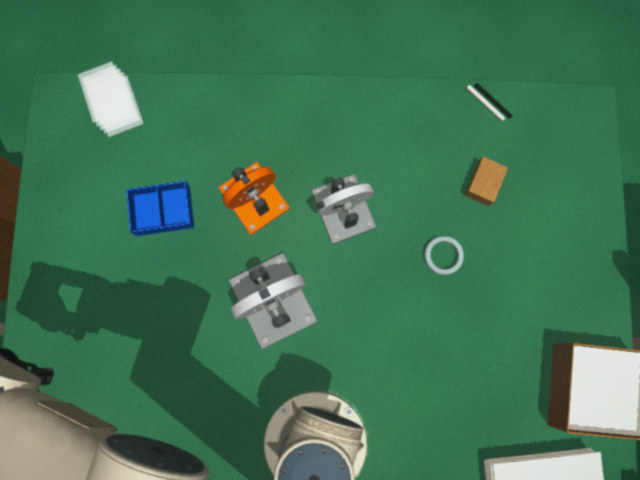

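The target is the small grey stand at scene (335,285) and top (343,208). The larger grey one, at top (272,300), and the orange one are look-alikes. The wheel is nearly edge-on in the scene view, and its lug isn't visible there.

```bash
python3 - <<'E'
from h import *
A=[]
for n,c in(("scene",(335,280)),("top",(343,208))):
    f=np.load(n+"0.npz");cp=camera_params(n);P=pts(f["d"],cp);im=f["im"].astype(int)
    g=(im.max(2)-im.min(2)<30)
    v,u=np.mgrid[0:480,0:640]
    near=(abs(u-c[0])<48)&(abs(v-c[1])<50)&(f["d"]>0)
    b=g&near&(P[...,2]>6)&(P[...,2]<24)
    Q=P[b];r=cv2.minAreaRect(Q[:,:2].astype(np.float32));print(n,b.sum(),r,np.median(Q[:,2]))
    A.append(Q)
    w=near&(P[...,2]>125);W=P[w];m=np.median(W,0)
    print("wheel",w.sum(),m,W[:,2].max());
    W=W[:,:2]; print("width", cv2.minAreaRect(W.astype(np.float32)), "line dir",cv2.fitLine(W.astype(np.float32),cv2.DIST_HUBER,0,.01,.01).ravel())
    # all non-bench heights by object
    for nm,z0 in(("obst",30),):
        o=((P[...,2]>z0)&(f["d"]>0)).astype(np.uint8);k,l,s,_=cv2.connectedComponentsWithStats(o)
        for i in range(1,k):
            if s[i,4]>150: q=P[l==i];print(n,s[i,:4],np.round(q.min(0)),np.round(q.max(0)))
print(cv2.minAreaRect(np.concatenate(A)[:,:2].astype(np.float32)))
E
```

```text
scene 1882 ((563.498046875, -19.183349609375), (149.3816375732422, 209.12420654296875), 22.043432235717773) 13.274400929243939
wheel 577 [587.46369443 -75.80681395 161.2727664 ] 176.95600131477931
width ((581.9262084960938, -59.95726013183594), (23.494733810424805, 130.46388244628906), 21.835918426513672) line dir [ 3.5618591e-01 -9.3441510e-01  5.8637610e+02 -7.1856316e+01]
scene [  0   0 212 196] [-864. -212.   30.] [120. 553. 497.]
scene [317   0  28  26] [143. 522. 245.] [189. 611. 333.]
scene [393   0  19  44] [230. 892.  31.] [271. 940. 196.]
scene [480   0 122  48] [ 447. 1203.   30.] [ 822. 1277.  215.]
scene [246  35  64  31] [-195.  527.   30.] [ 34. 707.  54.]
scene [265 131  55  72] [280.  27.  30.] [411. 198. 242.]
scene [368 132  73 100] [497. 110.  30.] [651. 490. 189.]
scene [  0 230  73 227] [-207. -775.   30.] [ 253. -407.  125.]
scene [311 230  49  67] [ 527. -126.   32.] [633.   7. 177.]
scene [243 398  55  64] [ 597. -472.   30.] [ 714. -370.   55.]
top 1516 ((579.77294921875, -55.78649139404297), (151.21127319335938, 120.04117584228516), 22.456432342529297) 13.1
[... 195 characters left out ...]
ine dir [ 3.7616423e-01 -9.2655301e-01  5.7303687e+02 -5.1834660e+01]
top [467 157  41  47] [ 597. -469.   30.] [ 713. -368.   59.]
top [223 167  53  49] [553. 112.  30.] [653. 232. 191.]
top [316 177  58  51] [ 525. -124.   31.] [635.  12. 180.]
top [127 181  64  53] [498. 323.  30.] [632. 487.  63.]
top [230 267  76  61] [276.  32.  31.] [410. 198. 244.]
top [552 343  88  97] [  33. -775.   30.] [ 251. -563.  126.]
top [  0 348 209 132] [ 71. 112. 245.] [216. 597. 888.]
top [268 403  95  77] [  -3. -109.   30.] [122. 113. 384.]
top [486 450 118  30] [ -71. -672.   30.] [  -2. -404.   82.]
((563.697509765625, -19.318099975585938), (152.04405212402344, 208.03868103027344), 22.75602912902832)
```

```bash
cat >> h.py <<'E'
from scipy.spatial.transform import Rotation as Ro
def delta(p,R):
    "turn (rad) and shift (m) in the tool's axes from the measured pose"
    s=sensors.sense();R0=Ro.from_euler("xyz",s["tcp_rot"]);
    print("delta",np.round((R0.inv()*R).as_rotvec(),3),np.round(R0.inv().apply(np.array(p)-s["eef_pos"])/1000,4))
C=np.array([579,-55,105.]);N=np.array([np.cos(.392),np.sin(.392),0]);S=np.array([-N[1],N[0],0]) # axle, sideways (+y)
def hold(a,r=43.,dn=0.):
    "tool pose radial at angle a from up (towards +y), TCP at radius r"
    u=np.cos(a)*np.array([0,0,1])+np.sin(a)*S; y=N; z=-u; x=np.cross(y,z)
    return C+u*r+N*dn, Ro.from_matrix(np.c_[x,y,z])
E
python3 - <<'E'
from h import *
s=sensors.sense();T=np.array(camera_params("wrist")["world_from_camera"])
R0=Ro.from_euler("xyz",s["tcp_rot"]).as_matrix()
print("cam in tool",np.round(R0.T@(T[:3,3]-s["eef_pos"])),"axes\n",np.round(R0.T@T[:3,:3],2),np.round(camera_params("wrist")["camera_matrix"],1)[0])
p,R=hold(0,r=140);delta(p,R)
print(p,R.as_euler("xyz"))
E
```

```text
cam in tool [  67.   -0. -168.] axes
 [[ 0.   -0.96 -0.26]
 [ 1.    0.    0.  ]
 [-0.   -0.26  0.96]] [389.3   0.  318.1]
delta [-0.001  0.001  0.891] [-0.5708 -0.513  -0.0405]
[579. -55. 245.] [3.14159265 0.         1.96279633]
```

```bash
cat >> h.py <<'E'
def view(t=np.pi/4,d=90.):
    z=np.sin(t)*N-np.cos(t)*np.array([0,0,1]);x=S;y=np.cross(z,x)
    return C-z*d, Ro.from_matrix(np.c_[x,y,z])
E
python3 - <<'E'
from h import *
p,R=view();print(p);delta(p+[0,0,180],R);delta(p,R)
E
```

```text
[520.18765564 -79.31271582 168.63961031]
delta [-0.733 -0.349  0.844] [-0.5213 -0.5531 -0.1441]
delta [-0.733 -0.349  0.844] [-0.5213 -0.5529  0.0359]
```

The rows are not in the units I measure in: turns go in shares of 360 degrees. I convert before sending: -0.15 rad is -0.0239.

>>> {"api": "move_arm", "payload": {
  "motion": [
    [0, 0, 0, 0, 0, -0.06, 0.085],
    [0, 0, 0, 0, 0, -0.12, 0.085],
    [0, 0, 0, -0.03, -0.03, -0.17, 0.085],
    [0, 0, 0, -0.075, -0.08, -0.17, 0.085],
    [-0.0159, -0.008, 0.0191, -0.115, -0.125, -0.17, 0.085],
    [-0.0318, -0.0159, 0.0382, -0.16, -0.17, -0.17, 0.085],
    [-0.0477, -0.0239, 0.0573, -0.2, -0.212, -0.17, 0.085],
    [-0.0637, -0.0318, 0.0732, -0.24, -0.256, -0.16, 0.085]
  ]
}}

```text
clock: 1.1
eef_pos: [335.5, 284.2, 365.2]
tcp_rot: [2.703, 0.099, 2.361]
contact_force: [1.2, -0.5, 0.1]
opening: 0.994
grasp_force: 0.0
```

```bash
python3 - <<'E'
from h import *
s=sensors.sense();print(s["clock"],s["eef_pos"],s["qpos"])
p,R=view();delta(p+[0,0,180],R);delta(p,R)
E
```

```text
1.1 [335.52502055 284.24262895 365.21097044] [ 0.7654061  -0.35959484  2.07194278 -0.09406458  0.98891377 -0.0130208 ]
delta [-0.322 -0.15   0.384] [-0.3835 -0.1395 -0.0051]
delta [-0.322 -0.15   0.384] [-0.3657 -0.2156  0.157 ]
```

Scaled: 0.384 rad is 0.0611.

>>> {"api": "move_arm", "payload": {
  "motion": [
    [-0.0095, -0.0048, 0.0127, -0.05, -0.02, 0, 0.085],
    [-0.0191, -0.0095, 0.0239, -0.1, -0.038, 0, 0.085],
    [-0.0286, -0.0143, 0.035, -0.155, -0.057, 0, 0.085],
    [-0.0382, -0.0191, 0.0477, -0.21, -0.077, 0, 0.085],
    [-0.0477, -0.0239, 0.0605, -0.265, -0.096, 0, 0.085],
    [-0.0512, -0.0239, 0.0611, -0.32, -0.117, -0.004, 0.085],
    [-0.0512, -0.0239, 0.0611, -0.376, -0.17, 0.06, 0.085],
    [-0.0512, -0.0239, 0.0611, -0.366, -0.215, 0.157, 0.085]
  ]
}}

```text
clock: 2.1
eef_pos: [509.6, -56.7, 253.8]
tcp_rot: [2.359, 0.006, 1.96]
contact_force: [1.0, 0.6, 1.2]
opening: 0.998
grasp_force: 0.0
```

```bash
python3 - <<'E'
from h import *
s=sensors.sense();print(s["clock"],s["eef_pos"],s["qpos"])
p,R=view();delta(p,R)
cp=camera_params("wrist");im,d=grab_frame("wrist");save("w1.png",im);np.savez("w1.npz",im=im,d=d,T=cp["world_from_camera"])
E
```

```text
2.1 [509.56961114 -56.71565638 253.84785682] [-0.52694887 -0.08927652  2.30523603  1.06769523  0.68872966 -1.69973113]
delta [-0.003  0.006  0.002] [-0.0244 -0.0593  0.0614]
```

View pics/w1.png

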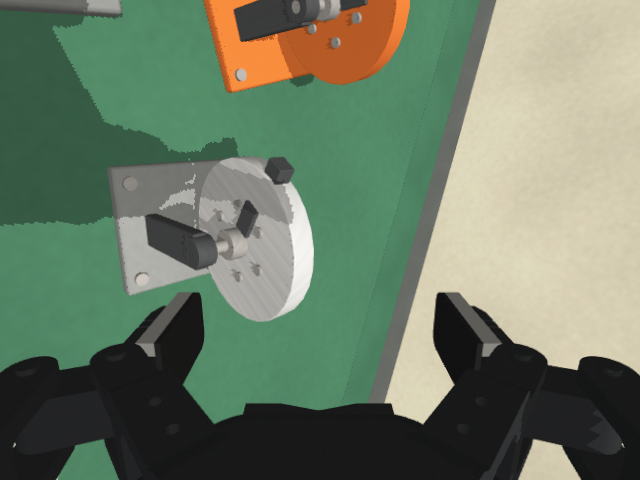

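The target stand is at (110–315, 155–320). Its lug is at (280,168) and its face bar at (247,218), so the lug is up and towards +y. This view works for measuring the wheel angle.

```bash
cat >> h.py <<'E'
def lug(im,d,cp,fit=False):
    P=pts(d,cp)-C; n=P@N;s=P@S;h=P[...,2];r=np.hypot(s,h)
    ok=(d>0)
    dark=im.max(2)<85
    out={}
    for k,(a,b,n0,n1) in dict(bar=(14,42,-16,-5),lug=(72,84,-12,12)).items():
        m=ok&dark&(r>a)&(r<b)&(n>n0)&(n<n1)
        if k=="lug": m&=abs(n)<12
        if m.sum()>8: out[k]=(int(m.sum()),round(float(np.degrees(np.arctan2(np.median(s[m]),np.median(h[m])))),1),round(float(np.std(np.degrees(np.arctan2(s[m],h[m])))),1))
    if fit:
        m=ok&~dark&(abs(n+10)<5)&(r<80)&(r>44)&(h>-60)
        c,R=cv2.minEnclosingCircle(np.c_[s[m],h[m]].astype(np.float32))
        A=np.c_[s[m],h[m],np.ones(m.sum())];co=np.linalg.lstsq(A,n[m],rcond=None)[0]
        out["fit"]=(int(m.sum()),np.round(c,1),round(R,1),"plane",np.round(co,3),np.round(np.median(n[m]),1))
    return out
def look(name=None,fit=False):
    s=sensors.sense();cp=camera_params("wrist");im,d=grab_frame("wrist")
    if name: save(name+".png",im)
    print("t",round(s["clock"],2),lug(im,d,cp,fit));return im,d,cp
E
python3 - <<'E'
from h import *
f=np.load("w1.npz");cp=dict(camera_params("wrist"));print(lug(f["im"],f["d"],cp,True))
p,R=hold(0,r=130);delta(p,R);p,R=hold(0,r=44);delta(p,R)
E
```

```text
{'lug': (305, 61.8, 3.7), 'fit': (4030, array([ 4.2, -3.9]), 74.9, 'plane', array([ 1.0000e-02,  4.3000e-02, -1.4385e+01]), np.float64(-14.3))}
delta [ 0.772 -0.     0.002] [-0.0276  0.0428  0.0532]
delta [ 0.772 -0.     0.002] [-0.0276 -0.0171  0.1149]
```

```bash
python3 - <<'E'
from h import *
from scipy.optimize import least_squares
f=np.load("w1.npz");cp=dict(camera_params("wrist"));im=f["im"];P=pts(f["d"],cp);Q=P-C;n=Q@N;s=Q@S;h=Q[...,2]
g=(im.max(2).astype(int)-im.min(2)<30)
b=(abs(h+91)<4)&g&(np.hypot(n,s)<110);print("base",cv2.minAreaRect(P[b][:,:2].astype(np.float32)),np.median(P[b][:,2]))
gr=(abs(P[...,2])<8)&(im[...,1]>im[...,0]+30)&(f["d"]>0);print("bench z",np.median(P[gr][:,2]))
m=g&(im.max(2)>85)&(n<-8)&(n>-22)&(np.hypot(s,h)<85)&(h>-70)&(f["d"]>0)
m=cv2.morphologyEx(m.astype(np.uint8),cv2.MORPH_OPEN,np.ones((3,3)))>0
co=np.linalg.lstsq(np.c_[s[m],h[m],np.ones(m.sum())],n[m],rcond=None)[0];print("plane",co)
hp=cv2.convexHull(np.c_[s[m],h[m]].astype(np.float32)).reshape(-1,2)
r=least_squares(lambda q:np.hypot(hp[:,0]-q[0],hp[:,1]-q[1])-70,[0,0],loss="soft_l1",f_scale=1);print("centre s,h",r.x,np.round(r.fun,1))
d=(im.max(2)<85)&(n<-5)&(n>-25)&(np.hypot(s,h)<60);print("bar",d.sum(),np.median(n[d]),np.degrees(np.arctan2(np.median(s[d])-r.x[0],np.median(h[d])-r.x[1])))
y,x=np.mgrid[0:480,0:640];bb=(abs(x-247)<8)&(abs(y-218)<14);print("bar px",np.round(np.c_[im.max(2)[bb],n[bb],s[bb],h[bb]][::30]))
E
```

```text
base ((524.4592895507812, -73.35356140136719), (10.515365600585938, 30.7496337890625), 2.103046417236328) 13.967819482591835
bench z 1.9620711560637574
plane [ 2.86973976e-03  2.18694717e-02 -1.50141320e+01]
centre s,h [  1.83396959 -10.96404413] [ -0.3  -0.4  -0.5  -0.2  -0.3  -0.4  -0.3  -0.5  -0.5  -0.5  -0.4  -0.4
  -0.5   0.1  -0.2  -0.2   0.1   0.1   0.1   0.   -0.2  -0.4  -0.4  -0.4
  -0.1  -0.    0.    0.1  -0.6  -0.4  -0.4  -0.2  -0.4  -0.4  -0.7  -0.2
  -0.6  -0.6  -0.7  -0.8  -0.9  -0.9  -0.8  -0.5  -0.7  -0.9  -0.9  -0.8
  -0.1   0.    0.4   0.1  -0.8  -1.1  -1.8 -10.8  -8.3  -1.5  -0.6  -0.6
  -0.6  -0.7  -0.5  -0.4  -0.4  -0.5  -0.7  -0.6  -0.2]
bar 449 -18.725636491095774 54.45093487005927
bar px [[126. -16.  34.  -6.]
 [137. -17.  32.  -5.]
 [110. -17.  31.  -6.]
 [124. -15.  28.  -8.]
 [ 94. -15.  27.  -8.]
 [ 62. -19.  26.  -3.]
 [ 59. -19.  25.  -3.]
 [ 59. -19.  23.  -3.]
 [ 60. -19.  21.  -3.]
 [ 61. -20.  20.  -2.]
 [ 61. -18.  18.  -4.]
 [ 61. -19.  16.  -4.]
 [ 61. -19.  15.  -4.]
 [ 98. -18.  13.  -5.]]
```

```bash
cat > fit.py <<'E'
from h import *
from scipy.optimize import least_squares
def fit(im,dd,cp):
    P=pts(dd,cp);Q=P-C;n=Q@N;s=Q@S;h=Q[...,2]
    g=(im.max(2).astype(int)-im.min(2)<30)
    b=(abs(h+91)<4)&g&(np.hypot(n,s)<110);print("base",cv2.minAreaRect(P[b][:,:2].astype(np.float32)),np.median(P[b][:,2]))
    gr=(abs(P[...,2])<8)&(im[...,1]>im[...,0]+30)&(dd>0);print("bench z",np.median(P[gr][:,2]))
    m=g&(im.max(2)>85)&(n<-6)&(n>-16)&(np.hypot(s,h)<85)&(h>-70)&(dd>0)
    m=cv2.morphologyEx(m.astype(np.uint8),cv2.MORPH_OPEN,np.ones((3,3)))>0
    co=np.linalg.lstsq(np.c_[s[m],h[m],np.ones(m.sum())],n[m],rcond=None)[0];print("plane",co)
    hp=cv2.convexHull(np.c_[s[m],h[m]].astype(np.float32)).reshape(-1,2)
    r=least_squares(lambda q:np.hypot(hp[:,0]-q[0],hp[:,1]-q[1])-70,[0,0],loss="soft_l1",f_scale=1);print("centre s,h",r.x,np.median(abs(r.fun)))
E
python3 - <<'E'
from fit import *
f=np.load("w1.npz");cp=dict(camera_params("wrist"));print(np.round(np.array(cp["world_from_camera"])[:3,3]-f["T"][:3,3],1));cp["world_from_camera"]=f["T"]
fit(f["im"],f["d"],cp);print(lug(f["im"],f["d"],cp))
im,d,cp=look();fit(im,d,cp)
E
```

```text
[-2.4  0.5 -8.9]
base ((559.1817626953125, -64.86016845703125), (108.42668151855469, 119.51132202148438), 22.101699829101562) 13.167604003963959
bench z -0.6253427442177326
plane [ 5.31796470e-03  5.64295886e-03 -1.06627386e+01]
centre s,h [-1.85030961  0.15403703] 0.3162661513444007
{'bar': (432, 52.2, 11.4), 'lug': (433, 53.0, 3.8)}
t 2.15 {'bar': (420, 53.0, 11.0), 'lug': (445, 53.1, 3.7)}
base ((562.1907348632812, -63.642578125), (115.27730560302734, 119.40963745117188), 22.105445861816406) 13.138396979692061
bench z -0.6327723384284809
plane [ 5.40090600e-03  4.75687142e-03 -1.06576273e+01]
centre s,h [-1.95292457  0.06229896] 0.3069375436122357
```

```bash
sed -i 's/^C=np.array(\[579,-55,105.\]);/C=np.array([578.9,-56.4,105.]);/' h.py; python3 - <<'E'
from h import *
p,R=hold(0,r=130);delta(p,R)
E
```

```text
delta [ 0.772 -0.006 -0.003] [-0.0312  0.0406  0.0545]
```

Scaled: 0.772 rad is 0.1229.

>>> {"api": "move_arm", "payload": {
  "motion": [
    [0.0286, 0, 0, -0.008, 0.01, 0.01, 0.085],
    [0.0573, 0, 0, -0.016, 0.02, 0.02, 0.085],
    [0.0859, 0, 0, -0.024, 0.03, 0.03, 0.085],
    [0.1146, -0.001, -0.0005, -0.031, 0.04, 0.045, 0.085],
    [0.1229, -0.001, -0.0005, -0.031, 0.041, 0.054, 0.085],
    [0.1229, -0.001, -0.0005, -0.031, 0.041, 0.054, 0.06],
    [0.1229, -0.001, -0.0005, -0.031, 0.041, 0.054, 0.06]
  ],
  "grip_force": 40
}}

```text
clock: 3.08
eef_pos: [581.1, -54.7, 244.5]
tcp_rot: [3.132, 0.009, 1.965]
contact_force: [-0.1, -0.2, -0.6]
opening: 0.701
grasp_force: 0.0
```

```bash
python3 - <<'E'
from h import *
s=sensors.sense();print(s["clock"],s["eef_pos"],s["qpos"],np.abs(s["qvel"]).max())
p,R=hold(0,r=45);delta(p,R)
E
```

```text
3.075 [581.09737004 -54.7414484  244.52605226] [-0.09437447  0.2457141   1.68997985 -0.00360539  1.19344922 -0.48744398] 0.029664650003108164
delta [0.009 0.009 0.002] [ 0.0001 -0.0036  0.0945]
```

Scaled: 0.009 rad is 0.0014.

>>> {"api": "move_arm", "payload": {
  "motion": [
    [0.0014, 0.0014, 0.0003, 0, -0.003, 0.05, 0.06],
    [0.0014, 0.0014, 0.0003, 0, -0.003, 0.094, 0.06],
    [0.0014, 0.0014, 0.0003, 0, -0.003, 0.094, 0.06],
    [0.0014, 0.0014, 0.0003, 0, -0.003, 0.094, 0.02],
    [0.0014, 0.0014, 0.0003, 0, -0.003, 0.094, 0.01],
    [0.0014, 0.0014, 0.0003, 0, -0.003, 0.094, 0.01],
    [0.0014, 0.0014, 0.0003, 0, -0.003, 0.094, 0.01]
  ],
  "grip_force": 40
}}

```text
clock: 3.95
eef_pos: [579.9, -56.8, 150.2]
tcp_rot: [-3.141, -0.001, 1.963]
contact_force: [-0.9, -0.2, -0.1]
opening: 0.117
grasp_force: 0.0
```

```bash
python3 - <<'E'
from h import *
s=sensors.sense();print(s["clock"],s["eef_pos"],s["tcp_rot"],s["contact_force"],s["opening"],s["grasp_force"])
for a in range(-11,-71,-10):
    p,R=hold(np.radians(a),r=45);print(a,end=" ");delta(p,R)
p,R=hold(0,r=45);delta(p,R)
E
```

```text
3.95 [579.91086599 -56.80220232 150.19010509] [-3.14119498e+00 -6.33466806e-04  1.96343373e+00] [-0.8883424  -0.23383414 -0.08668552] 0.11674325148710661 0.0
-11 delta [-0.     0.191  0.001] [-0.0078 -0.0008  0.001 ]
-21 delta [-0.001  0.366  0.001] [-0.0154 -0.0008  0.0032]
-31 delta [-0.001  0.54   0.001] [-0.0224 -0.0008  0.0066]
-41 delta [-0.001  0.715  0.   ] [-0.0288 -0.0008  0.0112]
-51 delta [-0.001  0.889  0.   ] [-0.0342 -0.0008  0.0168]
-61 delta [-1.000e-03  1.064e+00  0.000e+00] [-0.0386 -0.0008  0.0233]
delta [-0.    -0.001  0.001] [ 0.0008 -0.0008  0.0002]
```

```bash
python3 - <<'E'
from h import *
im,d=grab_frame("wrist");im2,d2=grab_frame("scene")
a=cv2.resize(im,(400,300));b=cv2.resize(im2[190:340,240:440],(400,300))
save("g1.png",np.hstack([a,b]));s=sensors.sense();print(s["opening"],s["grasp_force"])
E
```

```text
0.11492263084971693 0.0
```

View pics/g1.png

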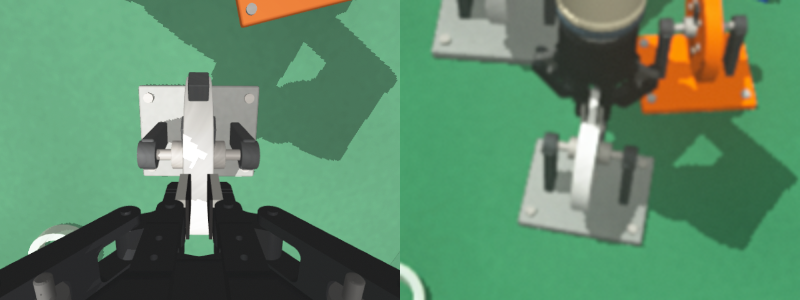

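The wrist half shows the wheel between the pads (183–215), gripper straight above, and the lug at (199,85). The fingers stopped at the commanded opening with no grip force, so I'll close them fully.

>>> {"api": "move_arm", "payload": {
  "motion": [
    [0, 0, 0, 0, 0, 0, 0],
    [0, 0, 0, 0, 0, 0, 0]
  ],
  "grip_force": 40
}}

```text
clock: 4.3
eef_pos: [579.6, -56.8, 149.4]
tcp_rot: [-3.14, -0.001, 1.963]
contact_force: [0.4, 0.3, -0.5]
opening: -0.001
grasp_force: 0.0
```

```bash
python3 - <<'E'
from h import *
s=sensors.sense();print(s["clock"],s["eef_pos"],s["tcp_rot"],s["contact_force"],s["opening"],s["grasp_force"])
im,d=grab_frame("wrist");save("g2.png",im[220:420,220:420]);P=pts(d,camera_params("wrist"))-C
n=P@N;s=P@S;h=P[...,2]
m=(h>20)&(h<72)&(abs(n)<40)&(im.min(2)>110)&(s>0);print("wheel n range",np.percentile(n[m],[1,50,99]),m.sum())
m=(im.max(2)<85)&(abs(n)<45)&(h>45)&(h<90)&(abs(s)<30);print("finger n hist",np.histogram(n[m],bins=np.arange(-45,46,5)))
E
```

```text
4.3 [579.55655918 -56.79146413 149.42499874] [-3.14008986e+00 -1.18553253e-03  1.96349673e+00] [ 0.38259353  0.34701008 -0.49037283] -0.0009431089594557612 0.0
wheel n range [-9.98670016  0.02025865  9.88252692] 6326
finger n hist (array([  0,   0,   0,   0,   0,   0, 130, 129,  68,  87, 114, 139,   0,
         0,   0,   0,   0,   0]), array([-45, -40, -35, -30, -25, -20, -15, -10,  -5,   0,   5,  10,  15,
        20,  25,  30,  35,  40,  45]))
```

View pics/g2.png

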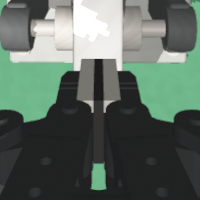

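```bash
python3 - <<'E'
from h import *
im,d=grab_frame("wrist");P=pts(d,camera_params("wrist"))-C
for r in range(230,420,8):
    print(r,*[f"{c}:{im[r,c].max()}|n{P[r,c]@N:.0f} s{P[r,c]@S:.0f} h{P[r,c,2]:.0f}" for c in (300,312,318,330)])
E
```

```text
230 300:255|n-7 s26 h62 312:244|n-2 s26 h63 318:234|n0 s27 h64 330:231|n5 s26 h63
238 300:255|n-7 s23 h63 312:255|n-2 s23 h64 318:236|n0 s23 h64 330:232|n5 s23 h64
246 300:255|n-7 s20 h65 312:255|n-2 s21 h66 318:255|n0 s21 h66 330:237|n5 s21 h65
254 300:255|n-7 s18 h67 312:255|n-2 s17 h65 318:236|n0 s17 h65 330:238|n5 s18 h67
262 300:239|n-7 s15 h67 312:238|n-2 s14 h66 318:240|n0 s14 h67 330:241|n5 s14 h67
270 300:235|n-7 s12 h69 312:239|n-2 s11 h68 318:242|n0 s11 h67 330:241|n5 s11 h68
278 300:235|n-7 s8 h68 312:222|n-2 s8 h68 318:219|n0 s8 h68 330:222|n5 s8 h67
286 300:189|n-7 s5 h69 312:118|n-2 s11 h82 318:29|n0 s10 h81 330:118|n4 s10 h82
294 300:118|n-6 s10 h88 312:118|n-2 s11 h89 318:28|n0 s10 h88 330:119|n4 s11 h90
302 300:119|n-6 s11 h95 312:118|n-2 s11 h96 318:29|n0 s11 h96 330:118|n4 s10 h95
310 300:118|n-6 s10 h101 312:118|n-2 s10 h101 318:29|n0 s10 h100 330:118|n4 s11 h101
318 300:118|n-5 s10 h107 312:111|n-2 s10 h106 318:30|n0 s10 h107 330:118|n4 s10 h106
326 300:33|n-5 s11 h112 312:184|n-2 s8 h107 318:53|n0 s8 h108 330:34|n3 s12 h114
334 300:34|n-5 s10 h116 312:35|n-2 s7
[... 171 characters left out ...]
4|n0 s0 h108 330:33|n3 s12 h126
358 300:32|n-4 s18 h139 312:37|n-2 s2 h115 318:53|n0 s-3 h107 330:32|n3 s9 h126
366 300:33|n-4 s15 h138 312:37|n-2 s1 h117 318:54|n0 s-5 h108 330:36|n3 s2 h118
374 300:33|n-4 s13 h138 312:36|n-2 s-2 h117 318:53|n0 s-9 h107 330:44|n3 s-0 h119
382 300:34|n-4 s11 h139 312:52|n-2 s-5 h116 318:52|n0 s-12 h107 330:43|n3 s-3 h119
390 300:34|n-4 s9 h138 312:123|n-2 s-7 h116 318:186|n0 s-176 h-106 330:44|n4 s-6 h119
398 300:34|n-4 s7 h138 312:160|n-6 s-186 h-107 318:186|n0 s-184 h-105 330:34|n4 s-9 h118
406 300:33|n-4 s6 h140 312:183|n-6 s-193 h-105 318:185|n0 s-195 h-107 330:33|n3 s-8 h123
414 300:32|n-4 s10 h146 312:32|n-1 s9 h146 318:32|n0 s10 h147 330:34|n3 s9 h146
```

```bash
python3 - <<'E'
from h import *
def tool(d,T,cp,p,rot):
    c=dict(cp);c["world_from_camera"]=T;return Ro.from_euler("xyz",rot).inv().apply((pts(d,c)-p).reshape(-1,3)).reshape(480,640,3)
cp=camera_params("wrist");f=np.load("w1.npz")
A=tool(f["d"],f["T"],cp,[509.57,-56.716,253.848],[2.359,.006,1.96])
for r in range(290,400,10): print(r,[(c,np.round(A[r,c]).tolist()) for c in(170,185,198,440,455)])
s=sensors.sense();im,d=grab_frame("wrist");B=tool(d,cp["world_from_camera"],cp,s["eef_pos"],s["tcp_rot"])
m=(abs(B[...,1])<25)&(abs(B[...,0])<25)&(im.max(2)<125)&(B[...,2]<0);print("now tip z",np.percentile(B[m][:,2],[50,95,99,100]))
print(s["qpos"])
E
```

```text
290 [(170, [-97.0, -155.0, 206.0]), (185, [-102.0, -144.0, 217.0]), (198, [-106.0, -133.0, 228.0]), (440, [-767.0, 649.0, 1742.0]), (455, [-747.0, 712.0, 1698.0])]
300 [(170, [-108.0, -156.0, 205.0]), (185, [12.0, -45.0, -51.0]), (198, [8.0, -43.0, -42.0]), (440, [8.0, 42.0, -44.0]), (455, [11.0, 45.0, -50.0])]
310 [(170, [11.0, -48.0, -57.0]), (185, [10.0, -44.0, -55.0]), (198, [5.0, -43.0, -44.0]), (440, [5.0, 42.0, -46.0]), (455, [11.0, 42.0, -57.0])]
320 [(170, [11.0, -45.0, -64.0]), (185, [7.0, -44.0, -56.0]), (198, [1.0, -43.0, -44.0]), (440, [1.0, 42.0, -45.0]), (455, [9.0, 41.0, -60.0])]
330 [(170, [10.0, -44.0, -68.0]), (185, [4.0, -44.0, -57.0]), (198, [-2.0, -43.0, -46.0]), (440, [-2.0, 42.0, -47.0]), (455, [6.0, 41.0, -61.0])]
340 [(170, [7.0, -44.0, -69.0]), (185, [0.0, -44.0, -57.0]), (198, [-6.0, -43.0, -47.0]), (440, [-5.0, 42.0, -48.0]), (455, [3.0, 41.0, -62.0])]
350 [(170, [5.0, -44.0, -70.0]), (185, [-2.0, -44.0, -59.0]), (198, [-10.0, -44.0, -47.0]), (440, [-7.0, 41.0, -50.0]), (455, [-0.0, 42.0, -62.0])]
360 [(170, [3.0, -43.0, -73.0]), (185, [-5.0, -43.0, -61.0]), (198, [-192.0, -139.0, 224.0]), (440, [-1087.0, 629.0, 1584.0]), (455, [-3.0, 42.0, -63.0])]
370 [(170, [17.0, -32.0, -98.0]), (185, [-8.0, -44.0, -61.0]), (198, [-205.0, -140.0, 223.0]), (440, [-1131.0, 626.0, 1562.0]), (455, [-6.0, 41.0, -65.0])]
380 [(170, [17.0, -31.0, -101.0]), (185, [-210.0, -152.0, 211.0]), (198, [-216.0, -140.0, 221.0]), (440, [-1176.0, 623.0, 1541.0]), (455, [-9.0, 42.0, -65.0])]
390 [(170, [18.0, -29.0, -105.0]), (185, [17.0, -27.0, -104.0]), (198, [-230.0, -141.0, 221.0]), (440, [-1213.0, 618.0, 1511.0]), (455, [18.0, 26.0, -105.0])]
now tip z [-106.41699617  -52.13486195  -36.42356556  -29.90072252]
[-1.00524418e-01  3.46726390e-01  1.77688334e+00  3.84062772e-04
  1.01978634e+00 -4.93361837e-01]
```

The fingers have actually closed above the rim. In the wrist depth their real ends are about 30 mm behind the reported TCP (tip at height 79 mm over the axle, rim at 70). I'll open and go 32 mm deeper.

>>> {"api": "move_arm", "payload": {
  "motion": [
    [0, 0, 0, 0, 0, 0, 0.06],
    [0, 0, 0, 0, 0, 0, 0.06],
    [0, 0, 0, 0, 0, 0, 0.06],
    [0, 0, 0, 0, 0, 0.016, 0.06],
    [0, 0, 0, 0, 0, 0.032, 0.06],
    [0, 0, 0, 0, 0, 0.032, 0.06],
    [0, 0, 0, 0, 0, 0.032, 0],
    [0, 0, 0, 0, 0, 0.032, 0]
  ],
  "grip_force": 40
}}

```text
clock: 5.45
eef_pos: [579.9, -56.9, 117.9]
tcp_rot: [-3.141, -0.001, 1.963]
contact_force: [0.2, 0.3, -0.3]
opening: 0.284
grasp_force: 0.0
```

>>> {"api": "move_arm", "payload": {
  "motion": [
    [0, 0, 0, 0, 0, 0, 0],
    [0, 0, 0, 0, 0, 0, 0]
  ]
}}

```text
clock: 5.7
eef_pos: [579.4, -57.1, 118.1]
tcp_rot: [-3.14, -0.001, 1.963]
contact_force: [-4.2, -1.8, 5.8]
opening: 0.226
grasp_force: 40.2
```

```bash
python3 - <<'E'
from h import *
s=sensors.sense();print(s["clock"],s["eef_pos"],s["tcp_rot"],s["contact_force"],s["opening"],s["grasp_force"])
p0=s["eef_pos"]-C;r=p0[2];print("n,s,h",p0@N,p0@S,r)
for a in range(-10,-81,-10):
    p,R=hold(np.radians(a),r=r);print(a,end=" ");delta(p,R)
E
```

```text
5.7 [579.41094631 -57.0878066  118.12222384] [-3.14022052e+00 -7.50448881e-04  1.96323000e+00] [-4.24628395 -1.77310153  5.8279055 ] 0.22586030295420423 40.18776476383209
n,s,h 0.2094215237978036 -0.8308349241204803 13.122223838304606
-10 delta [-0.001  0.174  0.   ] [-0.0014 -0.0002  0.0002]
-20 delta [-0.001  0.348  0.   ] [-0.0037 -0.0002  0.0008]
-30 delta [-0.001  0.523  0.   ] [-0.0057 -0.0002  0.0018]
-40 delta [-0.001  0.697 -0.   ] [-0.0076 -0.0002  0.0031]
-50 delta [-0.001  0.872 -0.   ] [-0.0092 -0.0002  0.0047]
-60 delta [-1.000e-03  1.046e+00 -0.000e+00] [-0.0105 -0.0002  0.0066]
-70 delta [-1.000e-03  1.221e+00 -0.000e+00] [-0.0115 -0.0002  0.0086]
-80 delta [-1.000e-03  1.396e+00 -1.000e-03] [-0.0121 -0.0002  0.0108]
```

Scaled: 0.349 rad is 0.0555.

>>> {"api": "move_arm", "payload": {
  "motion": [
    [0, 0.0138, 0, -0.0011, 0, 0, 0],
    [0, 0.0277, 0, -0.0023, 0, 0.0002, 0],
    [0, 0.0417, 0, -0.0034, 0, 0.0005, 0],
    [0, 0.0555, 0, -0.0045, 0, 0.0008, 0]
  ]
}}

```text
clock: 6.2
eef_pos: [580.9, -61.0, 117.5]
tcp_rot: [-3.14, -0.353, 1.963]
contact_force: [-5.1, -1.1, 0.9]
opening: 0.228
grasp_force: 39.6
```

```bash
cat >> h.py <<'E'
def where():
    s=sensors.sense();q=s["eef_pos"]-C;z=Ro.from_euler("xyz",s["tcp_rot"]).apply([0,0,1.])
    a=np.arctan2(-z@S,-z[2]);u=np.array([0,0,np.cos(a)])+np.sin(a)*S;t=-np.sin(a)*np.array([0,0,1])+np.cos(a)*S
    F=s["contact_force"];print("t",round(s["clock"],2),"a",round(np.degrees(a),1),"r,t,n",np.round([q@u,q@t,q@N],1),"Frtn",np.round([F@u,F@t,F@N],1),"M.N",round(s["wrist_torque"]@N,2),"open",round(s["opening"],3),"grip",round(s["grasp_force"]),"q",np.round(s["qpos"],2))
E
python3 - <<'E'
from h import *
where()
E
```

```text
t 6.2 a -20.2 r,t,n [13.5 -0.4  0.1] Frtn [ 0.5  1.1 -5.2] M.N 0.17 open 0.228 grip 40 q [-0.28  0.51  1.65  0.29  1.22 -0.81]
```

Scaled: 0.28 rad is 0.0446.

>>> {"api": "move_arm", "payload": {
  "motion": [
    [0, 0.0223, 0, -0.0018, 0, 0.0001, 0],
    [0, 0.0446, 0, -0.0036, 0, 0.0005, 0],
    [0, 0.0668, 0, -0.0053, 0, 0.0011, 0],
    [0, 0.0891, 0, -0.0069, 0, 0.002, 0],
    [0, 0.1114, 0, -0.0084, 0, 0.0031, 0],
    [0, 0.1337, 0, -0.0097, 0, 0.0043, 0],
    [0, 0.1385, 0, -0.01, 0, 0.0047, 0]
  ]
}}

```text
clock: 7.08
eef_pos: [584.1, -68.8, 108.2]
tcp_rot: [-3.137, -1.226, 1.957]
contact_force: [-3.7, -0.8, 3.6]
opening: 0.225
grasp_force: 41.7
```

```bash
python3 - <<'E'
from h import *
where()
p,R=view();delta(p,R);p,R=hold(np.radians(-70),r=100);delta(p,R)
E
```

```text
t 7.08 a -70.2 r,t,n [13.8 -1.6  0. ] Frtn [ 0.5  3.6 -3.7] M.N 0.09 open 0.225 grip 42 q [-0.5   1.    1.28  0.68  1.91 -1.04]
delta [-0.683 -1.159 -0.482] [ 0.0614 -0.0638 -0.0078]
delta [ 0.    -0.004 -0.002] [ 0.002  -0.     -0.0862]
```

Scaled: -0.57 rad is -0.0907.

>>> {"api": "move_arm", "payload": {
  "motion": [
    [0, 0, 0, 0, 0, 0, 0.05],
    [0, 0, 0, 0, 0, 0, 0.05],
    [0, 0, 0, 0, 0, -0.045, 0.05],
    [0, 0, 0, 0, 0, -0.085, 0.05],
    [-0.0127, -0.0223, -0.0095, 0.01, -0.02, -0.085, 0.05],
    [-0.0271, -0.0446, -0.0191, 0.02, -0.04, -0.08, 0.05],
    [-0.0398, -0.0668, -0.0286, 0.03, -0.06, -0.07, 0.05],
    [-0.0525, -0.0907, -0.0382, 0.04, -0.064, -0.06, 0.05]
  ]
}}

```text
clock: 8.07
eef_pos: [541.1, -132.8, 168.3]
tcp_rot: [2.667, -0.602, 2.121]
contact_force: [-0.1, 0.3, 0.9]
opening: 0.588
grasp_force: 0.0
```

```bash
python3 - <<'E'
from h import *
where()
p,R=view(d=110);delta(p,R)
E
```

```text
t 8.07 a -37.9 r,t,n [ 84.4  -5.5 -64.2] Frtn [0.5 0.7 0.1] M.N -0.24 open 0.588 grip 0 q [-0.66  0.5   1.74  0.67  1.36 -1.36]
delta [-0.348 -0.579 -0.231] [ 0.0556 -0.0136  0.0163]
```

Scaled: -0.579 rad is -0.0922.

>>> {"api": "move_arm", "payload": {
  "motion": [
    [-0.0127, -0.0223, -0.0095, 0.01, 0, 0, 0.05],
    [-0.0271, -0.0446, -0.0191, 0.025, -0.005, 0.005, 0.05],
    [-0.0398, -0.0668, -0.0271, 0.04, -0.01, 0.01, 0.05],
    [-0.0554, -0.0922, -0.0368, 0.055, -0.0136, 0.016, 0.05],
    [-0.0554, -0.0922, -0.0368, 0.055, -0.0136, 0.016, 0.05],
    [-0.0554, -0.0922, -0.0368, 0.055, -0.0136, 0.016, 0.05]
  ]
}}

```text
clock: 8.82
eef_pos: [508.1, -86.2, 183.1]
tcp_rot: [2.359, -0.007, 1.966]
contact_force: [0.6, 0.0, -0.3]
opening: 0.585
grasp_force: 0.0
```

```bash
python3 - <<'E'
from fit import *
where()
im,d,cp=look();fit(im,d,cp);im,d,cp=look("w2")
E
```

```text
t 8.82 a -0.6 r,t,n [ 78.1   0.3 -76.8] Frtn [-0.3 -0.2  0.6] M.N 0.04 open 0.585 grip 0 q [-0.62  0.09  2.35  1.28  0.68 -2.05]
t 8.82 {'bar': (658, 2.7, 10.8), 'lug': (392, 3.5, 3.7)}
base ((559.87890625, -65.07945251464844), (110.85327911376953, 119.77508544921875), 21.539182662963867) 13.244500617050278
bench z -0.7404305100122883
plane [ 4.36989030e-03  1.81742984e-03 -1.01212904e+01]
centre s,h [-0.74114093 -0.17796552] 0.2580777826224079
t 8.88 {'bar': (664, 2.5, 10.8), 'lug': (390, 3.4, 3.6)}
```

```bash
python3 - <<'E'
from h import *
look()
p,R=hold(np.radians(-72),r=105);delta(p,R)
E
```

```text
t 8.93 {'bar': (663, 2.6, 10.8), 'lug': (396, 3.5, 3.7)}
delta [0.674 1.181 0.49 ] [-0.0983  0.0223  0.0853]
```

Scaled: 1.181 rad is 0.188.

>>> {"api": "move_arm", "payload": {
  "motion": [
    [0.0127, 0.0223, 0.0095, -0.02, 0, 0, 0.05],
    [0.0271, 0.0462, 0.0191, -0.04, 0, 0, 0.05],
    [0.0398, 0.07, 0.0286, -0.06, 0, 0.01, 0.05],
    [0.0541, 0.0923, 0.0398, -0.075, 0.005, 0.02, 0.05],
    [0.0668, 0.1162, 0.0493, -0.09, 0.01, 0.035, 0.05],
    [0.0812, 0.1401, 0.0589, -0.095, 0.015, 0.05, 0.05],
    [0.0939, 0.1639, 0.0684, -0.098, 0.02, 0.07, 0.05],
    [0.1073, 0.188, 0.078, -0.098, 0.022, 0.085, 0.05]
  ]
}}

```text
clock: 9.98
eef_pos: [616.0, -148.7, 134.9]
tcp_rot: [-3.128, -1.261, 1.951]
contact_force: [-0.0, -0.6, -0.4]
opening: 0.582
grasp_force: 0.0
```

>>> {"api": "move_arm", "payload": {
  "motion": [
    [0, 0, 0, 0, 0, 0, 0.05]
  ]
}}

```text
clock: 10.1
eef_pos: [613.8, -145.8, 127.1]
tcp_rot: [-3.107, -1.268, 1.932]
contact_force: [0.5, -0.5, -0.7]
opening: 0.586
grasp_force: 0.0
```

```bash
python3 - <<'E'
from h import *
where()
p,R=hold(np.radians(-72),r=13);delta(p,R)
E
```

```text
t 10.1 a -72.6 r,t,n [98.2 -7.6 -1.9] Frtn [ 0.4 -0.9  0.3] M.N -0.47 open 0.586 grip 0 q [-0.56  1.09  1.06  0.68  2.08 -0.98]
delta [-0.005 -0.011 -0.009] [0.0077 0.0023 0.0852]
```

Scaled: -0.011 rad is -0.0018.

>>> {"api": "move_arm", "payload": {
  "motion": [
    [-0.0008, -0.0018, -0.0014, 0.008, 0.002, 0.025, 0.05],
    [-0.0008, -0.0018, -0.0014, 0.008, 0.002, 0.025, 0.05]
  ]
}}

```text
clock: 10.35
eef_pos: [606.6, -122.2, 137.8]
tcp_rot: [3.107, -1.244, 1.993]
contact_force: [0.2, -0.5, 0.9]
opening: 0.584
grasp_force: 0.0
```

```bash
python3 - <<'E'
from h import *
where()
p,R=hold(np.radians(-72),r=13);delta(p,R)
E
```

```text
t 10.35 a -71.3 r,t,n [78.2  8.2  0.5] Frtn [0.8 0.6 0. ] M.N -0.41 open 0.584 grip 0 q [-0.55  1.03  1.14  0.68  2.03 -1.  ]
delta [0.005 0.013 0.01 ] [-0.0083 -0.0009  0.0652]
```

>>> {"api": "move_arm", "payload": {
  "motion": [
    [0, 0, 0, 0, 0, 0, 0.05],
    [0, 0, 0, 0, 0, 0, 0.05],
    [0, 0, 0, 0, 0, 0, 0.05]
  ]
}}

```text
clock: 10.72
eef_pos: [606.8, -122.9, 136.6]
tcp_rot: [3.11, -1.246, 1.99]
contact_force: [0.4, 0.4, -0.1]
opening: 0.584
grasp_force: 0.0
```

```bash
python3 - <<'E'
from h import *
where()
p,R=hold(np.radians(-72),r=13);delta(p,R);print(sensors.sense()["qvel"])
E
```

```text
t 10.72 a -71.4 r,t,n [78.4  7.   0.4] Frtn [-0.3 -0.   0.6] M.N -0.47 open 0.584 grip 0 q [-0.55  1.04  1.14  0.68  2.03 -1.  ]
delta [0.006 0.01  0.009] [-0.0071 -0.0008  0.0654]
[ 0.00167411  0.00695946  0.00056124  0.00043019 -0.00011768  0.00214593]
```

Settled now. Going in and gripping.

Scaled: 0.01 rad is 0.0016.

>>> {"api": "move_arm", "payload": {
  "motion": [
    [0.001, 0.0016, 0.0014, -0.007, -0.001, 0.02, 0.05],
    [0.001, 0.0016, 0.0014, -0.007, -0.001, 0.045, 0.05],
    [0.001, 0.0016, 0.0014, -0.007, -0.001, 0.065, 0.05],
    [0.001, 0.0016, 0.0014, -0.007, -0.001, 0.065, 0.05],
    [0.001, 0.0016, 0.0014, -0.007, -0.001, 0.065, 0],
    [0.001, 0.0016, 0.0014, -0.007, -0.001, 0.065, 0],
    [0.001, 0.0016, 0.0014, -0.007, -0.001, 0.065, 0]
  ]
}}

```text
clock: 11.6
eef_pos: [583.7, -68.2, 109.0]
tcp_rot: [-3.14, -1.257, 1.961]
contact_force: [1.0, -2.1, 0.2]
opening: 0.227
grasp_force: 40.1
```

```bash
python3 - <<'E'
from h import *
where()
E
```

```text
t 11.6 a -72.0 r,t,n [13.4 -0.2 -0. ] Frtn [ 2.3 -0.5  0.1] M.N -0.53 open 0.227 grip 40 q [-0.5   1.02  1.27  0.69  1.94 -1.04]
```

Scaled: -1.05 rad is -0.1671.

>>> {"api": "move_arm", "payload": {
  "motion": [
    [0, -0.0239, 0, 0.0019, 0, 0.0001, 0],
    [0, -0.0477, 0, 0.0038, 0, 0.0006, 0],
    [0, -0.0716, 0, 0.0057, 0, 0.0013, 0],
    [0, -0.0955, 0, 0.0073, 0, 0.0023, 0],
    [0, -0.1194, 0, 0.0089, 0, 0.0035, 0],
    [0, -0.1432, 0, 0.0102, 0, 0.0049, 0],
    [0, -0.1671, 0, 0.0113, 0, 0.0065, 0],
    [0, -0.1671, 0, 0.0113, 0, 0.0065, 0]
  ]
}}

```text
clock: 12.6
eef_pos: [579.4, -57.6, 117.4]
tcp_rot: [-3.142, -0.203, 1.966]
contact_force: [3.8, -1.9, -12.1]
opening: 0.225
grasp_force: 42.6
```

```bash
python3 - <<'E'
from h import *
where()
E
```

```text
t 12.6 a -11.6 r,t,n [12.4  1.2  0. ] Frtn [-11.2  -5.6   2.8] M.N -0.99 open 0.225 grip 43 q [-0.21  0.45  1.72  0.19  1.1  -0.7 ]
```

Scaled: -0.45 rad is -0.0716.

>>> {"api": "move_arm", "payload": {
  "motion": [
    [0, -0.0239, 0, 0.0019, 0, 0.0006, 0],
    [0, -0.0477, 0, 0.0038, 0, 0.0014, 0],
    [0, -0.0716, 0, 0.0057, 0, 0.0023, 0],
    [0, -0.0955, 0, 0.0073, 0, 0.0033, 0],
    [0, -0.1194, 0, 0.0089, 0, 0.0045, 0],
    [0, -0.1432, 0, 0.0102, 0, 0.0059, 0],
    [0, -0.1671, 0, 0.0113, 0, 0.0075, 0],
    [0, -0.1671, 0, 0.0113, 0, 0.0075, 0]
  ]
}}

```text
clock: 13.6
eef_pos: [575.4, -47.0, 111.8]
tcp_rot: [-3.136, 0.847, 1.97]
contact_force: [9.7, -14.1, -7.5]
opening: 0.224
grasp_force: 46.8
```

```bash
python3 - <<'E'
from h import *
where()
p,R=hold(np.radians(48.4),r=100);delta(p,R)
p,R=view(d=110);delta(p,R)
E
```

```text
t 13.6 a 48.6 r,t,n [12.   1.5  0.3] Frtn [-17.5  -5.4   3.6] M.N -0.48 open 0.224 grip 47 q [ 0.42  0.5   2.02 -1.08  1.02  0.81]
delta [-0.     0.003  0.005] [-0.0018 -0.0003 -0.088 ]
delta [-0.739  0.801  0.337] [-0.0595 -0.0784 -0.0394]
```

Scaled: 0.44 rad is 0.07.

>>> {"api": "move_arm", "payload": {
  "motion": [
    [0, 0, 0, 0, 0, 0, 0.05],
    [0, 0, 0, 0, 0, 0, 0.05],
    [0, 0, 0, 0, 0, -0.045, 0.05],
    [0, 0, 0, 0, 0, -0.085, 0.05],
    [-0.0159, 0.0175, 0.008, -0.01, -0.02, -0.095, 0.05],
    [-0.0318, 0.035, 0.0159, -0.02, -0.04, -0.095, 0.05],
    [-0.0477, 0.0525, 0.0223, -0.03, -0.06, -0.09, 0.05],
    [-0.0637, 0.07, 0.0286, -0.04, -0.075, -0.08, 0.05]
  ]
}}

```text
clock: 14.6
eef_pos: [492.0, -40.2, 194.1]
tcp_rot: [2.708, 0.392, 1.877]
contact_force: [-0.4, 0.7, -1.4]
opening: 0.59
grasp_force: 0.0
```

```bash
python3 - <<'E'
from h import *
where()
p,R=view(d=110);delta(p,R);look("w3")
E
```

```text
t 14.6 a 24.4 r,t,n [101.1   7.  -74.1] Frtn [-0.9  1.3 -0.1] M.N 0.21 open 0.59 grip 0 q [ 0.11 -0.07  2.32 -0.63  0.45  0.23]
delta [-0.364  0.371  0.155] [-0.0403 -0.0117  0.0265]
t 14.6 {'bar': (398, 56.4, 10.1), 'lug': (522, 55.9, 3.1)}
```

Scaled: 0.371 rad is 0.059.

>>> {"api": "move_arm", "payload": {
  "motion": [
    [-0.0191, 0.0191, 0.008, -0.013, -0.004, 0.008, 0.05],
    [-0.0382, 0.0382, 0.0159, -0.026, -0.008, 0.017, 0.05],
    [-0.0579, 0.059, 0.0247, -0.04, -0.012, 0.026, 0.05],
    [-0.0579, 0.059, 0.0247, -0.04, -0.012, 0.026, 0.05],
    [-0.0579, 0.059, 0.0247, -0.04, -0.012, 0.026, 0.05],
    [-0.0579, 0.059, 0.0247, -0.04, -0.012, 0.026, 0.05],
    [-0.0579, 0.059, 0.0247, -0.04, -0.012, 0.026, 0.05],
    [-0.0579, 0.059, 0.0247, -0.04, -0.012, 0.026, 0.05]
  ]
}}

```text
clock: 15.65
eef_pos: [502.6, -79.8, 177.4]
tcp_rot: [2.403, -0.002, 1.967]
contact_force: [0.2, 1.4, -0.7]
opening: 0.586
grasp_force: 0.0
```

```bash
python3 - <<'E'
from fit import *
where()
im,d,cp=look("w4");fit(im,d,cp);look()
E
```

```text
t 15.65 a -0.3 r,t,n [ 72.4   7.9 -79.5] Frtn [-0.7  1.2  0.7] M.N 0.01 open 0.586 grip 0 q [-0.58  0.08  2.34  1.22  0.64 -1.97]
t 15.65 {'bar': (640, 55.9, 10.1), 'lug': (469, 55.4, 3.1)}
base ((563.2122802734375, -63.29913330078125), (118.50494384765625, 119.33502197265625), 22.190547943115234) 13.296756209164073
bench z -0.765793945113046
plane [ 4.78269064e-03  1.99058166e-03 -1.01184724e+01]
centre s,h [-0.58331953  0.04289716] 0.31375469681236723
t 15.7 {'bar': (643, 55.8, 10.1), 'lug': (473, 55.6, 3.2)}
```

View pics/w4.png

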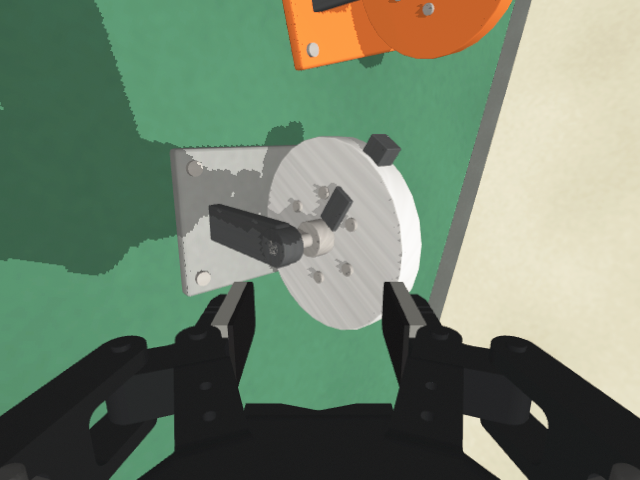

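The lug is at (380,150) and the wheel is at rest. The lug angles at the two stops are about 3.1° and 55.7°, so the heavy side is down with the lug at 29.4° (φ ≈ 26°, within the stated range). I'll grip at −30° and turn by −26.3°, which leaves the top clear.

```bash
python3 - <<'E'
from h import *
p,R=hold(np.radians(-30),r=95);delta(p,R)
E
```

```text
delta [0.717 0.496 0.192] [-0.0548  0.0677  0.0456]
```

Scaled: 0.717 rad is 0.1141.

>>> {"api": "move_arm", "payload": {
  "motion": [
    [0.0191, 0.0127, 0.0048, -0.01, 0.01, 0, 0.05],
    [0.0382, 0.0263, 0.0103, -0.02, 0.02, 0, 0.05],
    [0.0573, 0.0398, 0.0159, -0.03, 0.035, 0.01, 0.05],
    [0.0764, 0.0525, 0.0207, -0.04, 0.05, 0.02, 0.05],
    [0.0955, 0.0653, 0.0255, -0.05, 0.06, 0.035, 0.05],
    [0.1141, 0.0789, 0.0306, -0.055, 0.068, 0.045, 0.05],
    [0.1141, 0.0789, 0.0306, -0.055, 0.068, 0.045, 0.05],
    [0.1141, 0.0789, 0.0306, -0.055, 0.068, 0.045, 0.05]
  ]
}}

```text
clock: 16.75
eef_pos: [596.6, -98.8, 187.6]
tcp_rot: [-3.137, -0.52, 1.963]
contact_force: [-0.4, -0.7, -0.0]
opening: 0.584
grasp_force: 0.0
```

>>> {"api": "move_arm", "payload": {
  "motion": [
    [0, 0, 0, 0, 0, 0, 0.05],
    [0, 0, 0, 0, 0, 0, 0.05],
    [0, 0, 0, 0, 0, 0, 0.05]
  ]
}}

```text
clock: 17.12
eef_pos: [596.9, -99.1, 188.7]
tcp_rot: [-3.141, -0.522, 1.965]
contact_force: [0.1, 0.7, 0.1]
opening: 0.581
grasp_force: 0.0
```

```bash
python3 - <<'E'
from h import *
where()
p,R=hold(np.radians(-30),r=13);delta(p,R)
E
```

```text
t 17.12 a -29.9 r,t,n [95.7  1.6  0.3] Frtn [-0.2  0.6  0.4] M.N -0.28 open 0.581 grip 0 q [-0.38  0.56  1.46  0.36  1.51 -0.87]
delta [-0.002  0.002  0.002] [-0.0016 -0.0002  0.0827]
```

Scaled: 0.002 rad is 0.0003.

>>> {"api": "move_arm", "payload": {
  "motion": [
    [0, 0.0003, 0.0003, -0.0016, 0, 0.04, 0.05],
    [0, 0.0003, 0.0003, -0.0016, 0, 0.083, 0.05],
    [0, 0.0003, 0.0003, -0.0016, 0, 0.083, 0.05],
    [0, 0.0003, 0.0003, -0.0016, 0, 0.083, 0.05],
    [0, 0.0003, 0.0003, -0.0016, 0, 0.083, 0],
    [0, 0.0003, 0.0003, -0.0016, 0, 0.083, 0],
    [0, 0.0003, 0.0003, -0.0016, 0, 0.083, 0],
    [0, 0.0003, 0.0003, -0.0016, 0, 0.083, 0]
  ]
}}

```text
clock: 18.12
eef_pos: [581.8, -63.3, 116.6]
tcp_rot: [-3.139, -0.523, 1.963]
contact_force: [-3.3, -5.8, 5.8]
opening: 0.233
grasp_force: 39.8
```

```bash
python3 - <<'E'
from h import *
where();look()
E
```

```text
t 18.12 a -30.0 r,t,n [13.8 -0.7  0.1] Frtn [ 7.1 -0.6 -5.3] M.N -0.14 open 0.233 grip 40 q [-0.35  0.6   1.58  0.39  1.36 -0.9 ]
t 18.12 {'lug': (1865, -27.1, 38.8)}
```

Scaled: 0.459 rad is 0.0731.

>>> {"api": "move_arm", "payload": {
  "motion": [
    [0, 0.0191, 0, -0.0016, 0, 0.0001, 0],
    [0, 0.0382, 0, -0.0031, 0, 0.0004, 0],
    [0, 0.0573, 0, -0.0047, 0, 0.0009, 0],
    [0, 0.0731, 0, -0.0059, 0, 0.0014, 0],
    [0, 0.0731, 0, -0.0059, 0, 0.0014, 0],
    [0, 0.0731, 0, -0.0059, 0, 0.0014, 0],
    [0, 0.0731, 0, -0.0059, 0, 0.0014, 0]
  ]
}}

```text
clock: 19.05
eef_pos: [583.6, -67.7, 111.7]
tcp_rot: [-3.138, -0.982, 1.961]
contact_force: [-1.9, -6.5, 2.0]
opening: 0.228
grasp_force: 43.3
```

```bash
python3 - <<'E'
from h import *
where()
im,d=grab_frame("wrist");P=pts(d,camera_params("wrist"))-C;n=P@N;s=P@S;h=P[...,2];r=np.hypot(s,h)
m=(im.max(2)<85)&(abs(n)<12)&(r>70)&(r<86)&(s>15);print("lug",m.sum(),np.round(np.percentile(np.degrees(np.arctan2(s[m],h[m])),[2,25,50,75,98]),1),"r",np.median(r[m]))
save("w5.png",im)
for nm in("scene","top"):
    im,d=grab_frame(nm);save(nm+"9.png",im);np.savez(nm+"9.npz",im=im,d=d)
E
```

```text
t 19.05 a -56.3 r,t,n [13.9 -1.2 -0. ] Frtn [ 5.5 -1.3 -4.2] M.N -0.56 open 0.228 grip 43 q [-0.47  0.86  1.37  0.58  1.73 -1.02]
lug 863 [20.9 21.8 22.2 22.6 23.5] r 75.31855355099137
```

View pics/w5.png

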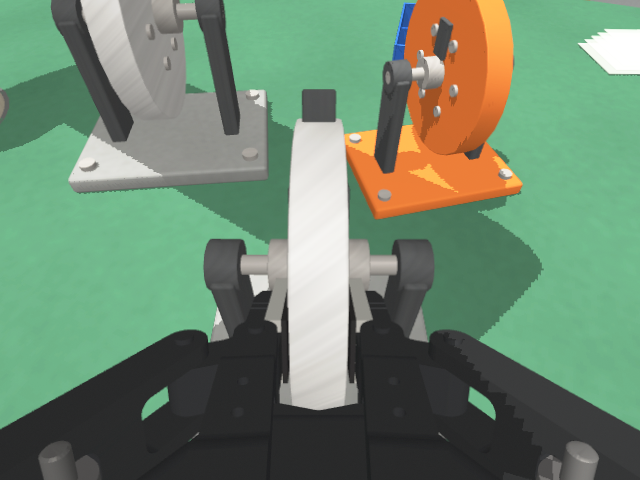

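The wheel is held in the pads (290–350, 310–405). The lug at (319,105) reads about 28.5–29.4°, against a target of 29.4°, and the top is free. Nothing else was touched, so I'm handing it in.

```bash
python3 - <<'E'
from h import *
print(np.abs(sensors.sense()["qvel"]).max());where();print(order.sign_off())
E
```

```text
0.002181763334158757
t 19.2 a -56.2 r,t,n [13.9 -1.2  0. ] Frtn [ 6.5 -0.6 -4.3] M.N -0.56 open 0.226 grip 43 q [-0.47  0.86  1.37  0.58  1.73 -1.02]
the job is handed in; nothing more can be done
None
```

The job is handed in at 19 s: the heavy side is straight down to within about 1°, with the lug about 29° from the top towards +y, and the wheel is held at rest in the gripper with the top left clear.

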